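# Unhitch the blister-card press arm and hold it open

## Task

The pharmacy's blister-card press is shut: its blue press arm is hitched onto the steel ball at the end nearest the robot. First swing the stiff lamp arm to either side until the lamp head is beside the press and well clear of it; then pull the red latch sideways to the robot's left against its spring and, while keeping it pulled, lift the front end of the press arm about 10 cm off the ball so that the card can be taken out. Finish still holding the arm up steadily with the gripper (it falls shut if let go), with the lamp still aside and the bottles, basket, cards, stapler and tray on the counter left where they are.

Things in the scene. Friction and masses are not known exactly. Their poses are not given: they have to be found in the camera images.
- press: the press's fixed white base, 300 (x) x 200 (y) x 22 mm, with a white blister card on it. Origin: centre of its underside, on the counter. Its -x end (the ball end) faces the robot, its y axis points to the robot's left, give or take 0.25 rad of yaw. It cannot move
- ball (a point): centre of the 32 mm steel ball on a stud at the front end of the base, 52 mm above the counter (press frame x -110, y 0 mm); largely hidden under the coupler while hitched
- tongue: blue press arm, about 0.5 kg; origin on its hinge axis (press frame x 130, y 0, z 68 mm), which runs along the press's y; axes as the press's when shut. It ends 240 mm from the hinge, at the ball, in a dark steel coupler 52 x 50 mm, roof 78 mm above the counter. Lifting that end turns it about the press's +y (right-hand), up to 1.2 rad; it falls shut if let go; 2 to 5 N lift it
- coupler (a point): centre of the socket in the coupler; on the ball's centre when shut; 240 mm from the hinge towards the robot and 16 mm below it in the tongue's frame. Its height above the ball tells how far the arm is raised
- latch (a joint): travel of the red spring latch on the coupler, m: 0 = shut (a keeper under the ball blocks any lift), 0.016 = fully pulled, along the press's +y (robot's left). The keeper clears the ball at 0.006. The spring pushes back with 3 N at 0, 8 N at 0.016: it must be kept pulled until the coupler is some 20 mm up
- latch_grip (a point): middle of the latch's upright red fin, 28 (x) x 12 (y) mm, on a flat red slide plate 44 x 64 mm; a red side arm hangs down on its +y side. When shut: plate top 84, this point 107, fin top 124 mm above the counter; in the tongue's frame 240 mm from the hinge towards the robot and 39 mm above it. Gripped on its y faces, the fin can turn between the fingers as the arm rises
- lamp_head (a point): centre of the lamp head, a white disc 100 mm across, 22 mm thick, 230 mm above the counter, on a white arm. Its +x axis points along the arm to the fixed upright post, 22 mm thick, 350 mm away beyond the press, about which the arm swings either way (about 1.2 rad). At first it hovers over or near the latch and blocks the way from above. It is stiff (2 N at the head) and stays where it is left
- lamp_grip (a point): grasp point on the round black upright peg on the lamp head's top, 16 mm across; the peg stands from 241 to 291 mm above the counter and this point is at 268 mm, straight above lamp_head. Gripped, it can turn between the fingers
- basket: white loose basket, 240 x 170 x 80 mm, origin centre of its underside; leave alone
- stock_bottle: big blue stock bottle, 74 mm across, 150 mm high, origin centre of its underside; leave alone
- white_bottle: white pill bottle, 52 mm across, 90 mm high, origin centre of its underside; leave alone
- vial: amber vial with white cap, 38 mm across, 65 mm high, near the press's right side, origin centre of its underside; leave alone
- card_stack: stack of blank cards, 160 x 110 x 18 mm, at the press's left side, origin centre of its underside; leave alone
- stapler: black stapler, 150 x 36 x 45 mm, origin centre of its underside; leave alone
- counting_tray: blue pill counting tray, 170 x 110 x 40 mm, origin centre of its underside; leave alone

How it is judged:
By the outcome, as a careful person would: the job done as asked, in the order asked, and still so for the second after the job is handed in, while the arm keeps its last pose, push and grip.
It also fails if it takes over 51 s, if anything falls off the work surface, if the arm or the gripper's body presses on something with over 40 N, if the wrist force passes 120 N, or if a joint passes its speed limit or range.

## Robot

A 7-joint arm with a two-finger parallel gripper is mounted at the origin on the work surface. World frame = base frame: x ahead of the robot, y to its left, z up, the work surface at z = 0. Lengths are in m, angles in rad, forces in N, time in s.
With the tool pointing down it reaches from about 0.425 to 0.925 m from the base axis. Payload 6.8 kg.
Tool frame: the origin (TCP) lies at the very end of the fingers, on their centre line; the grasp point (between the pads) lies 19 mm behind it; z points along the fingers, y is the line along which they close (so a half turn about z gives the same grasp; the last joint's range is limited). The gripper opens to 85 mm and grips with 20 to 120 N. Pads are 22 mm wide; open, the fingers measure 114 mm over their backs; the gripper's body (76 mm by 85 mm) begins 54 mm behind the grasp point. The pads swing forward as they close: fully open they stand 13 mm farther back than shut.
Start: joints at [1.128, 0.477, 0.022, 1.555, -0.011, 1.109, -0.083], TCP at [0.222, -0.638, 0.231] pointing down, gripper open.
Joint ranges: [-2.96, 2.96], [-0.34, 2.1], [-1.41, 1.46], [0.24, 2.44], [-1.37, 4.51], [0.17, 1.92], [-2.96, 2.96]. Speed limits (rad/s): [2.39, 2.39, 3.14, 3.14, 3.14, 3.14, 3.14].

## Interface

Orientations are given as a unit quaternion [w, x, y, z].
In Python, from station import bot gives the robot as it stands.
- The arm moves only by the tool jog_arm, never from a script. Its argument "motion" is a list of rows, each a list of 7 numbers: the turn, a rotation vector about the tool's x, y, z in rad, then the shift along the tool's x, y, z in mm, then the finger opening in mm, from 0 to 85.4. A call has 1 to 10 rows; each row is the pose to reach, as a shift and turn from the pose commanded when the call began, along the tool's axes at that moment; what a row does not reach only later rows make up. A row lasts 1/8 s, in which the tool goes at most 62.5 mm and 10.7 degrees, less where a joint would pass 70% of its speed; a pose out of reach is approached as far as the arm can. A call with a gripper value outside its range is refused whole. The fingers move at their own pace and stop on an object; "grip_force" is the grip in N (left out, the last holds). Time passes only in rows, so rows that repeat a pose let the fingers close. It gives the time, the measured TCP pose, the force, the opening and the grip force at its end, in the units of the state.
- bot.get_obs(): the state, without advancing time (a new reading comes with each control period).
- bot.read_camera(name): name is "scene" or "top"; returns a dict with "pixels" (384x512x3 uint8, red, green, blue), "camera_matrix" (3x3 intrinsics, pixels), "distortion" ([k1, k2, p1, p2, k3] as OpenCV has them; the pictures are not rectified), "T" (4x4, takes a point from camera to world coordinates). Camera axes: x right, y down, z forward; pixel columns grow to the right and rows downward; lengths in m; the calibration is good to about 2 mm. A picture is of the moment at which its call begins. There is no depth.
- bot.hand_in(): hands the job in; it is judged then, once.
Trained networks look in a picture, given as the dict that the camera call returned (one of the last four; its "shot" number tells which), for a name from the list of things; names that differ only in an ending like _2 or _b are one class to them, and where a whole thing is asked for, a point or a joint stands for the part that bears it (a point fixed in the world has none). Each returns a list of dicts, best first, with "score" (0 to 1); they miss things now and then, are a little off and sometimes report something else, mostly with a low value. They report only what shows in the picture. A call takes as long as a camera call.
- bot.spot_in(thing, picture): "xy" ([column, row] in pixels, amid what is visible of it).
- bot.tip_of(thing, picture): "xy" ([column, row] in pixels: a listed point, or the origin of a listed thing).
The state is a dict: "t": time; "q": joint angles; "joint_vel": joint speeds; "joint_torque": joint torques, N m; "eef_pos": TCP position; "tool_rot": TCP orientation; "contact_force": force on the tool from outside, world axes, zero at the start; "torque": the same for the moment, N m; "gripper_width": opening from 0.0 (shut) to 1.0 (fully open); "grasp_force": force on a finger pad.
Only numpy, scipy, OpenCV 4.12 (cv2) and the standard library are available. Lean on these libraries where they do the work, as an engineer would, in place of code of your own. Each camera call takes 0.05 s, during which the arm holds its last target. There are 200 camera calls.

## Working session

There is one attempt and no reset: what is moved stays moved. The work goes in short steps, Python scripts to look and compute and a tool call to move; the robot and the scene stay as the last step left them, time stands still between calls to the robot, and variables do not carry over. Pictures are saved under pics/ and viewed, at most 10 in all, crops included, and the job is handed in when it is done.

Besides the shell and the picture viewer there is one more tool, called after ">>>" by a JSON object that holds its "fn" and its "kwargs". jog_arm: Moves the arm, as the interface text tells. Its arguments: {"type":"object","properties":{"motion":{"type":"array"},"grip_force":{"type":"number"}},"required":["motion"]}

```bash
mkdir -p pics
cat > h.py <<'E'
import numpy as np, cv2
from station import bot
from scipy.spatial.transform import Rotation as R
def ray(p,xy):
    n=cv2.undistortPoints(np.array([[xy]],float),np.array(p["camera_matrix"]),np.array(p["distortion"]))[0,0]
    T=np.array(p["T"]); return T[:3,3],T[:3,:3]@np.array([n[0],n[1],1])
def atz(p,xy,z):
    o,d=ray(p,xy); return o+d*(z-o[2])/d[2]
def tri(l):
    A=0;b=0
    for p,xy in l:
        o,d=ray(p,xy); d=d/np.linalg.norm(d); M=np.eye(3)-np.outer(d,d); A=A+M;b=b+M@o
    return np.linalg.solve(A,b)
def save(p,n): cv2.imwrite("pics/"+n,cv2.cvtColor(p["pixels"],cv2.COLOR_RGB2BGR))
def tool(target):  # world TCP target -> shift in tool axes, mm
    o=bot.get_obs(); w=o["tool_rot"]; r=R.from_quat([w[1],w[2],w[3],w[0]])
    return r.inv().apply(np.array(target)-o["eef_pos"])*1000, r.as_matrix()
E
python3 - <<'E'
from h import *
np.set_printoptions(precision=3,suppress=True)
s=bot.read_camera("scene");t=bot.read_camera("top");save(s,"s0.png");save(t,"t0.png")
Z=dict(lamp_head=.23,lamp_grip=.268,latch_grip=.107,coupler=.052,ball=.052,tongue=.068,press=0,vial=0,card_stack=0,stock_bottle=0,white_bottle=0,basket=0,stapler=0,counting_tray=0)
for k,z in Z.items():
    for n,p in(("s",s),("t",t)):
        for d in bot.tip_of(k,p)[:2]: print(k,n,round(d["score"],2),np.array(d["xy"]),atz(p,d["xy"],z))
print(bot.get_obs()); print(s["T"],t["T"])
E
```

```text
lamp_head s 0.58 [258.8 171.8] [ 0.503 -0.037  0.23 ]
lamp_head t 0.97 [257.5 196.1] [ 0.513 -0.028  0.23 ]
lamp_grip s 0.73 [263.3 165.9] [ 0.512 -0.012  0.268]
lamp_grip t 0.89 [251.3 195.8] [ 0.507 -0.008  0.268]
latch_grip s 0.78 [277.9 210.4] [0.492 0.045 0.107]
latch_grip s 0.47 [262.4 167.3] [ 0.328 -0.172  0.107]
latch_grip t 0.63 [235.9 205.3] [0.502 0.049 0.107]
coupler s 0.8 [275.5 221.9] [0.492 0.039 0.052]
coupler t 0.71 [239.6 209.3] [0.496 0.038 0.052]
ball s 0.65 [275.7 221.8] [0.491 0.039 0.052]
ball t 0.97 [238.9 208.6] [0.499 0.04  0.052]
tongue s 0.72 [225.8 261.9] [0.751 0.062 0.068]
tongue t 0.6 [234.2 145.5] [0.738 0.063 0.068]
press s 0.85 [257.5 254. ] [0.61  0.065 0.   ]
press s 0.21 [298.5 285.6] [0.62  0.244 0.   ]
press t 0.72 [232.5 184.3] [0.602 0.069 0.   ]
vial s 0.65 [226.6 225.1] [ 0.583 -0.113  0.   ]
vial s 0.55 [401.7 302.8] [0.459 0.502 0.   ]
vial t 0.61 [232.  146.6] [0.754 0.075 0.   ]
vial t 0.48 [273.4 186.1] [ 0.598 -0.089  0.   ]
card_stack s 0.97 [297.1 282.2] [ 0.613  0.233 -0.   ]
card_stack t 0.89 [189.5 180.2] [0.616 0.237 0.   ]
sto
[... 739 characters left out ...]
22,  1.555, -0.011,  1.109, -0.083]), 'joint_vel': array([-0.002,  0.   , -0.   , -0.003, -0.   ,  0.   , -0.002]), 'joint_torque': array([  0.   , -59.632,   1.607, -28.154,   0.013,   0.002,  -0.   ]), 'eef_pos': array([ 0.222, -0.638,  0.231]), 'tool_rot': array([-0.   ,  0.986,  0.167, -0.   ]), 'contact_force': array([ 0.414,  0.359, -0.379]), 'torque': array([ 0.006, -0.058,  0.007]), 'grasp_force': 0.0, 'gripper_width': 1.0000978110078687}
[[-0.687  0.417 -0.595  1.265]
 [ 0.726  0.416 -0.547  0.63 ]
 [ 0.019 -0.808 -0.589  0.894]
 [ 0.     0.     0.     1.   ]] [[ 0.014 -0.981  0.195  0.231]
 [-1.    -0.016 -0.009 -0.028]
 [ 0.012 -0.195 -0.981  1.708]
 [ 0.     0.     0.     1.   ]]
```

Run:
```python
import cv2
a=cv2.imread("pics/s0.png")[110:330,130:430];b=cv2.imread("pics/t0.png")[110:310,130:430]
cv2.imwrite("pics/c0.png",cv2.vconcat([cv2.resize(a[:,:],(600,440))[:300+0],cv2.resize(b,(600,300)) ]) if 0 else cv2.hconcat([cv2.resize(a[0:220],(400,293)),cv2.resize(b,(400,293))]))
```

```text
(no output)
```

View pics/s0.png

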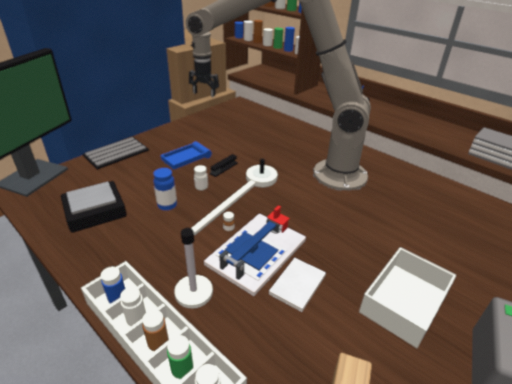

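View pics/t0.png

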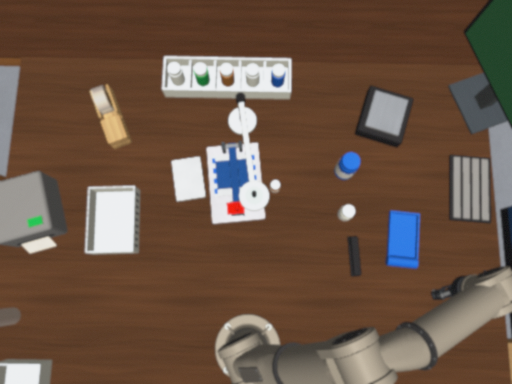

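The arm starts at front right, with the lamp head (top 254,195) right of and behind the red latch (top 236,209). The post is at about (242,121), and the vial is at (276,185). I'll refine the peg, the post and the press yaw by colour.

Run:
```python
from h import *
np.set_printoptions(precision=3,suppress=True)
s=bot.read_camera("scene");t=bot.read_camera("top")
def blob(p,m,x0,x1,y0,y1):
    h=cv2.cvtColor(p["pixels"],cv2.COLOR_RGB2HSV).astype(int);k=m(h)[y0:y1,x0:x1];y,x=np.nonzero(k);return (x.mean()+x0,y.mean()+y0,len(x),x.min()+x0,x.max()+x0,y.min()+y0,y.max()+y0)
dark=lambda h:(h[...,2]<70)
bright=lambda h:(h[...,2]>150)&(h[...,1]<60)
red=lambda h:((h[...,0]<8)|(h[...,0]>172))&(h[...,1]>150)&(h[...,2]>100)
blue=lambda h:(h[...,0]>100)&(h[...,0]<125)&(h[...,1]>120)
bs=blob(s,dark,257,268,157,173);bt=blob(t,dark,246,262,187,202);print("peg",bs,bt,tri([(s,bs[:2]),(t,bt[:2])]),atz(t,bt[:2],.27))
bs=blob(s,dark,180,196,226,244);bt=blob(t,dark,233,248,90,106);print("posttop",bs,bt,tri([(s,bs[:2]),(t,bt[:2])]))
print("postbase",atz(t,(242,121),.0),atz(s,(194,292),0))
bs=blob(s,red,255,300,195,240);bt=blob(t,red,215,260,190,225);print("red",bs,bt,tri([(s,bs[:2]),(t,bt[:2])]))
# hinge / coupler direction from press white corners (top view)
for xy in[(208,148),(259,143),(265,219),(212,223)]: print(atz(t,xy,.022))
c=np.hstack([cv2.resize(s["pixels"][150:300,190:320],(400,462),interpolation=2),cv2.resize(t["pixels"][80:230,190:320],(400,462),interpolation=2)])
cv2.imwrite("pics/c1.png",c[...,::-1]); print(tool([.507,-.02,.33]))
```

```text
peg (np.float64(261.62745098039215), np.float64(163.54901960784315), 51, np.int64(259), np.int64(264), np.int64(158), np.int64(172)) (np.float64(253.6), np.float64(193.8), 5, np.int64(253), np.int64(254), np.int64(193), np.int64(195)) [ 0.513 -0.016  0.275] [ 0.513 -0.015  0.27 ]
posttop (np.float64(186.8238341968912), np.float64(235.7979274611399), 193, np.int64(180), np.int64(194), np.int64(227), np.int64(243)) (np.float64(239.78947368421052), np.float64(97.6140350877193), 57, np.int64(236), np.int64(244), np.int64(94), np.int64(102)) [0.862 0.039 0.233]
postbase [0.861 0.038 0.   ] [0.858 0.035 0.   ]
red (np.float64(278.78214285714284), np.float64(216.625), 280, np.int64(267), np.int64(289), np.int64(205), np.int64(230)) (np.float64(234.98159509202455), np.float64(207.94478527607362), 163, np.int64(228), np.int64(243), np.int64(202), np.int64(213)) [0.495 0.053 0.086]
[0.74  0.167 0.022]
[ 0.764 -0.031  0.022]
[ 0.465 -0.058  0.022]
[0.447 0.141 0.022]
(array([ 472.271, -489.569,  -98.721]), array([[ 0.944,  0.329,  0.   ],
       [ 0.329, -0.944, -0.   ],
       [ 0.   ,  0.   , -1.   ]]))
```

View pics/c1.png

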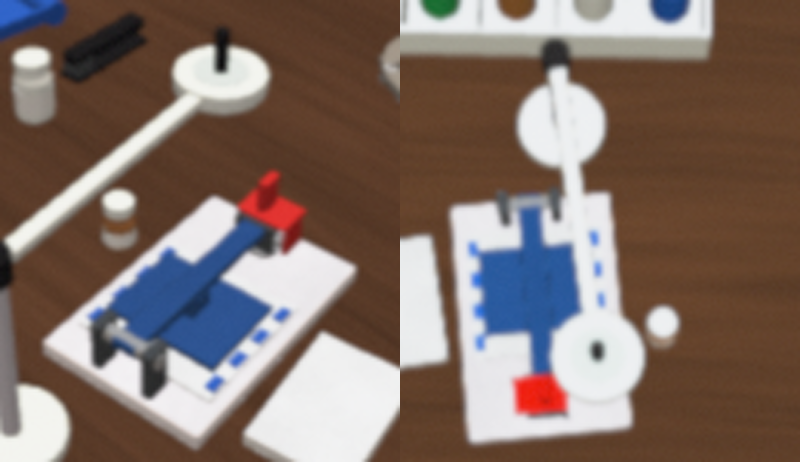

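Peg at (0.513, -0.016), 351 mm from the post, which matches the 350 mm given. Press yaw is about 0.09 rad. I'll move above the peg first.

>>> {"fn": "jog_arm", "kwargs": {"motion": [[0, 0, 0.03, 30, -30, -50, 85], [0, 0, 0.06, 75, -75, -99, 85], [0, 0, 0.09, 120, -120, -99, 85], [0, 0, 0.12, 160, -165, -99, 85], [0, 0, 0.15, 205, -210, -99, 85], [0, 0, 0.18, 250, -255, -99, 85], [0, 0, 0.2, 295, -300, -99, 85], [0, 0, 0.22, 340, -345, -99, 85], [0, 0, 0.245, 380, -390, -99, 85], [0, 0, 0.245, 420, -430, -99, 85]], "grip_force": 40}}

```text
t: 2.85
eef_pos: [0.4724, -0.1027, 0.3307]
tool_rot: [0.0, 0.999, 0.045, 0.001]
contact_force: [1.8, -0.8, 0.1]
gripper_width: 0.998
grasp_force: 0.0
```

Run:
```python
from h import *
print(tool([.513,-.016,.33]))
```

```text
(array([ 48.12610939, -82.79346103,   0.73347657]), array([[ 9.96028817e-01,  8.90254661e-02,  1.03089477e-03],
       [ 8.90260249e-02, -9.96029170e-01, -5.09387688e-04],
       [ 9.81452791e-04,  5.99141280e-04, -9.99999339e-01]]))
```

>>> {"fn": "jog_arm", "kwargs": {"motion": [[0, 0, 0, 24, -40, 0, 85], [0, 0, 0, 46, -75, 0, 85], [0, 0, 0, 48, -83, 0, 85], [0, 0, 0, 48, -83, 0, 85]]}}

```text
t: 3.35
eef_pos: [0.5121, -0.0177, 0.3302]
tool_rot: [0.0, 0.999, 0.045, -0.0]
contact_force: [-0.2, -0.7, -0.4]
gripper_width: 0.996
grasp_force: 0.0
```

Run:
```python
from h import *
print(tool([.513,-.016,.25])[0])
s=bot.read_camera("scene");t=bot.read_camera("top")
for k in("lamp_grip","lamp_head"):
  for p in(s,t):print(k,[(d["xy"],round(d["score"],2)) for d in bot.tip_of(k,p)[:1]])
cv2.imwrite("pics/c2.png",cv2.resize(s["pixels"][110:230,200:320],(560,560),interpolation=2)[...,::-1])
```

```text
[ 1.09582782 -1.61205279 80.20900547]
lamp_grip [([262.4, 166.9], 0.91)]
lamp_grip []
lamp_head [([262.2, 173.0], 0.76)]
lamp_head []
```

View pics/c2.png

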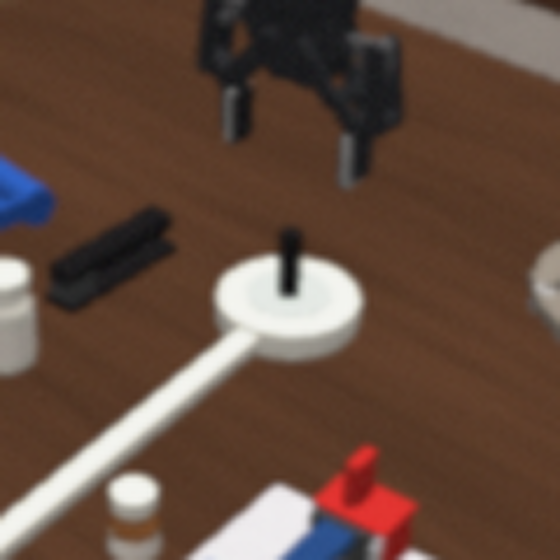

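The fingers straddle the peg (crop 290,260). I'll descend and grip.

>>> {"fn": "jog_arm", "kwargs": {"motion": [[0, 0, 0, 1, -1, 30, 85], [0, 0, 0, 1, -1, 60, 85], [0, 0, 0, 1, -1, 77, 85], [0, 0, 0, 1, -1, 77, 40], [0, 0, 0, 1, -1, 77, 10], [0, 0, 0, 1, -1, 77, 5], [0, 0, 0, 1, -1, 77, 5], [0, 0, 0, 1, -1, 77, 5]], "grip_force": 40}}

```text
t: 4.65
eef_pos: [0.5137, -0.0164, 0.2542]
tool_rot: [0.0, 0.999, 0.045, 0.001]
contact_force: [-1.4, 0.6, 5.1]
gripper_width: 0.177
grasp_force: 38.9
```

Run:
```python
from h import *
o=bot.get_obs();print(o["eef_pos"],o["gripper_width"],o["grasp_force"],o["contact_force"])
M=tool([0,0,.25])[1]
c=np.array([.861,.038]);p0=o["eef_pos"][:2];v=p0-c;print(np.hypot(*v));v=v*.351/np.hypot(*v)
for a in np.linspace(.05,.85,17):
  w=np.array([[np.cos(a),-np.sin(a)],[np.sin(a),np.cos(a)]])@v+c
  print(round(a,2),w.round(3),(M.T@np.append(w-p0,0)*1000).round())
```

```text
[ 0.51372761 -0.01638034  0.2542174 ] 0.17717515712585472 38.90746057033539 [-1.38198922  0.56580786  5.05593354]
0.35150438576234017
0.05 [ 0.517 -0.034] [ 2. 17.  0.]
0.1 [ 0.521 -0.051] [ 5. 35.  0.]
0.15 [ 0.526 -0.068] [ 8. 52.  0.]
0.2 [ 0.532 -0.084] [12. 69.  0.]
0.25 [ 0.538 -0.1  ] [17. 86.  0.]
0.3 [ 0.546 -0.116] [ 23. 102.   0.]
0.35 [ 0.554 -0.132] [ 30. 119.   0.]
0.4 [ 0.563 -0.147] [ 37. 135.   0.]
0.45 [ 0.572 -0.162] [ 45. 150.   0.]
0.5 [ 0.583 -0.176] [ 54. 165.   0.]
0.55 [ 0.594 -0.19 ] [ 64. 180.   0.]
0.6 [ 0.605 -0.203] [ 75. 194.   0.]
0.65 [ 0.618 -0.215] [ 86. 207.   0.]
0.7 [ 0.631 -0.227] [ 98. 220.   0.]
0.75 [ 0.644 -0.238] [110. 233.   0.]
0.8 [ 0.658 -0.249] [123. 244.   0.]
0.85 [ 0.673 -0.258] [137. 255.   0.]
```

>>> {"fn": "jog_arm", "kwargs": {"motion": [[0, 0, 0, 2, 17, 0, 5], [0, 0, 0, 5, 35, 0, 5], [0, 0, 0, 8, 52, 0, 5], [0, 0, 0, 12, 69, 0, 5], [0, 0, 0, 17, 86, 0, 5], [0, 0, 0, 23, 102, 0, 5], [0, 0, 0, 30, 119, 0, 5], [0, 0, 0, 37, 135, 0, 5], [0, 0, 0, 45, 150, 0, 5], [0, 0, 0, 54, 165, 0, 5]]}}

```text
t: 5.9
eef_pos: [0.5822, -0.1759, 0.254]
tool_rot: [-0.0, 0.999, 0.046, 0.0]
contact_force: [-1.7, 3.9, 6.6]
gripper_width: 0.177
grasp_force: 39.8
```

>>> {"fn": "jog_arm", "kwargs": {"motion": [[0, 0, 0, 10, 15, 0, 5], [0, 0, 0, 21, 29, 0, 5], [0, 0, 0, 32, 42, 0, 5], [0, 0, 0, 44, 55, 0, 5], [0, 0, 0, 56, 68, 0, 5], [0, 0, 0, 56, 68, 0, 5], [0, 0, 0, 56, 68, 0, 30], [0, 0, 0, 56, 68, 0, 60], [0, 0, 0, 56, 68, 0, 85], [0, 0, 0, 56, 68, 0, 85]]}}

```text
t: 7.15
eef_pos: [0.6434, -0.2388, 0.2532]
tool_rot: [0.0, 0.999, 0.045, -0.0]
contact_force: [0.3, 0.5, -0.1]
gripper_width: 0.96
grasp_force: 0.0
```

Run:
```python
from h import *
s=bot.read_camera("scene");t=bot.read_camera("top");save(t,"t3.png")
c=np.hstack([cv2.resize(s["pixels"][110:260,180:310],(400,462),interpolation=2),cv2.resize(t["pixels"][100:250,180:310],(400,462),interpolation=2)])
cv2.imwrite("pics/c3.png",c[...,::-1])
for k,z in(("lamp_grip",.268),("latch_grip",.107),("coupler",.052),("tongue",.068)):
  for p in(s,t):
    for d in bot.tip_of(k,p)[:1]:print(k,d["score"],d["xy"],atz(p,d["xy"],z))
o=bot.get_obs();print(o["eef_pos"],o["gripper_width"],o["q"])
```

```text
lamp_grip 0.87 [186.3, 155.5] [ 0.64396447 -0.23335138  0.268     ]
lamp_grip 0.7 [319.5, 155.4] [ 0.64692    -0.23193309  0.268     ]
latch_grip 0.66 [275.7, 220.7] [0.53743985 0.07434322 0.107     ]
latch_grip 0.67 [236.7, 202.2] [0.51298039 0.04647056 0.107     ]
coupler 0.8 [274.8, 221.1] [0.49042944 0.03462777 0.052     ]
coupler 0.94 [236.8, 209.6] [0.4947094  0.04795627 0.052     ]
tongue 0.8 [229.6, 259.7] [0.7366589  0.06393025 0.068     ]
tongue 0.7 [234.4, 145.2] [0.73906383 0.06244209 0.068     ]
[ 0.64367872 -0.23875025  0.25330762] 0.9949575412080267 [ 0.47124664  0.49845585 -0.30268978  1.48241944  0.15450414  1.18415533
 -1.33617496]
```

View pics/c3.png

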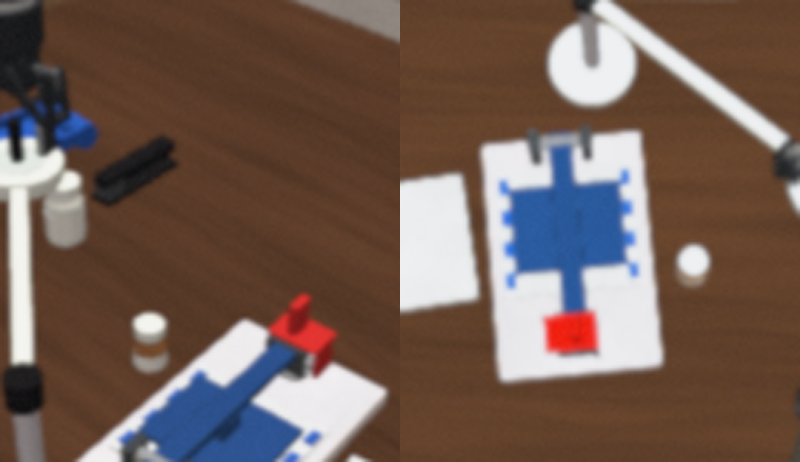

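The lamp head is now about 0.23 m to the right, and the view of the press and latch is clear. Next I'll work out the latch position and the move to it.

Run:
```python
from h import *
np.set_printoptions(precision=3,suppress=True)
s=bot.read_camera("scene");t=bot.read_camera("top")
P=[atz(t,xy,.022) for xy in[(206.6,147.1),(258,142.9),(265.1,218.8),(212.5,223.7)]]
c=sum(P)/4;v=P[0]+P[1]-P[2]-P[3];yaw=np.arctan2(v[1],v[0]);print(c,yaw,[np.linalg.norm(P[i]-P[i-1]) for i in range(4)])
print("latch",c[:2]-.11*np.array([np.cos(yaw),np.sin(yaw)]))
def mask(p,x0,x1,y0,y1):
    h=cv2.cvtColor(p["pixels"],cv2.COLOR_RGB2HSV).astype(int);m=((h[...,0]<8)|(h[...,0]>172))&(h[...,1]>150)&(h[...,2]>90);return m[y0:y1,x0:x1]
m=mask(s,255,300,195,240);
for i,r in enumerate(m):
  x=np.nonzero(r)[0]
  if len(x):print(195+i,x.min()+255,x.max()+255,end=" | ")
print("fin top",atz(s,(278.5,207.0),.124),"fin mid",atz(s,(277,212),.107))
y,x=np.nonzero(mask(t,215,260,190,225));print("plate",atz(t,(x.mean()+215,y.mean()+190),.088))
print(tool([.495,.045,.31])[0])
```

```text
[0.605 0.057 0.022] 0.10831321641789016 [np.float64(0.30120904794537173), np.float64(0.20079733101879763), np.float64(0.2999006821201839), np.float64(0.1988950027652556)]
latch [0.495 0.045]
205 277 280 | 206 276 281 | 207 274 281 | 208 274 280 | 209 273 280 | 210 273 280 | 211 271 280 | 212 271 280 | 213 269 282 | 214 268 283 | 215 267 286 | 216 268 288 | 217 268 289 | 218 269 289 | 219 270 289 | 220 272 288 | 221 274 288 | 222 276 288 | 223 278 288 | 224 282 288 | 225 283 288 | 226 283 287 | 227 283 286 | 228 283 285 | 229 282 284 | 230 283 283 | fin top [0.493 0.048 0.124] fin mid [0.5   0.049 0.107]
plate [0.496 0.052 0.088]
[-122.604 -295.89   -56.707]
```

>>> {"fn": "jog_arm", "kwargs": {"motion": [[0, 0, 0, 0, 0, -20, 85], [0, 0, 0, 0, 0, -45, 85], [0, 0, 0, 0, 0, -65, 85], [0, 0, 0, 0, 0, -75, 85], [0, 0, 0, 0, 0, -75, 85]]}}

```text
t: 8.38
eef_pos: [0.6441, -0.2388, 0.3296]
tool_rot: [0.0, 0.999, 0.045, 0.001]
contact_force: [-0.0, -0.8, -0.2]
gripper_width: 0.996
grasp_force: 0.0
```

>>> {"fn": "jog_arm", "kwargs": {"motion": [[0, 0, 0, -14, -35, 0, 85], [0, 0, 0, -30, -75, 0, 85], [0, 0, 0, -50, -120, 0, 85], [0, 0, -0.01, -70, -165, 0, 85], [0, 0, -0.01, -88, -210, 0, 85], [0, 0, -0.01, -106, -255, 0, 85], [0, 0, -0.01, -118, -285, 30, 85], [0, 0, -0.01, -123, -296, 80, 85], [0, 0, -0.01, -123, -296, 130, 85], [0, 0, -0.01, -123, -296, 170, 85]]}}

```text
t: 9.62
eef_pos: [0.4932, 0.045, 0.156]
tool_rot: [0.0, 0.999, 0.05, -0.001]
contact_force: [0.5, -1.0, 0.3]
gripper_width: 0.996
grasp_force: 0.0
```

Run:
```python
from h import *
s=bot.read_camera("scene");t=bot.read_camera("top")
c=np.hstack([cv2.resize(s["pixels"][150:250,230:330],(400,400),interpolation=2),cv2.resize(t["pixels"][150:250,190:290],(400,400),interpolation=2)])
cv2.imwrite("pics/c4.png",c[...,::-1])
print(bot.get_obs()["eef_pos"],tool([.495,.046,.092])[0])
```

```text
[0.49082942 0.04433357 0.15407571] [ 4.89817479 -1.2381237  62.03257102]
```

View pics/c4.png

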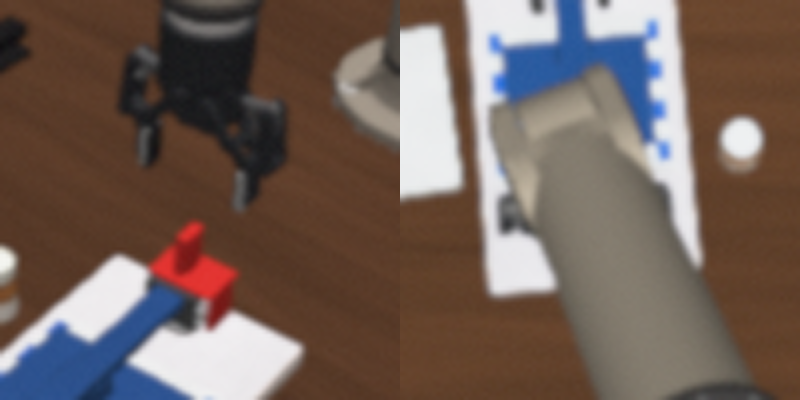

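The fingers are above the fin and straddle it (crop 190,230). I'll descend.

>>> {"fn": "jog_arm", "kwargs": {"motion": [[0, 0, 0, 4, -1, 20, 85], [0, 0, 0, 4, -1, 40, 85], [0, 0, 0, 4, -1, 50, 85], [0, 0, 0, 4, -1, 50, 60], [0, 0, 0, 4, -1, 50, 60]]}}

```text
t: 10.35
eef_pos: [0.4991, 0.0465, 0.1093]
tool_rot: [-0.0, 0.999, 0.05, 0.001]
contact_force: [-0.6, 0.2, -0.6]
gripper_width: 0.705
grasp_force: 0.0
```

Run:
```python
from h import *
s=bot.read_camera("scene")
print(bot.get_obs()["eef_pos"],bot.get_obs()["contact_force"],tool([.495,.046,.092])[0])
```

```text
[0.49912932 0.04652422 0.10925049] [-0.03667601  0.14806224  0.09771682] [-4.18697044  0.10967629 17.24420808]
```

>>> {"fn": "jog_arm", "kwargs": {"motion": [[0, 0, 0, -3, 0, 10, 60], [0, 0, 0, -3, 0, 17, 60], [0, 0, 0, -3, 0, 17, 30], [0, 0, 0, -3, 0, 17, 10], [0, 0, 0, -3, 0, 17, 4], [0, 0, 0, -3, 0, 17, 4], [0, 0, 0, -3, 0, 17, 4]], "grip_force": 50}}

```text
t: 11.28
eef_pos: [0.4957, 0.0465, 0.0915]
tool_rot: [-0.0, 0.999, 0.05, 0.0]
contact_force: [-0.0, 2.0, 3.1]
gripper_width: 0.129
grasp_force: 51.2
```

>>> {"fn": "jog_arm", "kwargs": {"motion": [[0, 0, 0, 0, -4, 0, 4], [0, 0, 0, 0, -8, 0, 4], [0, 0, 0, 0, -11, 0, 4], [0, 0, 0, 0, -14, 0, 4], [0, 0, 0, 0, -14, 0, 4], [0, 0, 0, 0, -14, 0, 4]]}}

```text
t: 12.02
eef_pos: [0.4943, 0.0586, 0.0915]
tool_rot: [0.001, 0.999, 0.049, 0.0]
contact_force: [0.1, -7.2, 6.5]
gripper_width: 0.134
grasp_force: 51.8
```

Run:
```python
from h import *
o=bot.get_obs();print(o["eef_pos"],o["contact_force"],o["gripper_width"])
L=lambda th:np.array([-.24*np.cos(th)+.039*np.sin(th),.24*np.sin(th)+.039*np.cos(th)])
for th in np.linspace(0,.44,12):
  f=th*.6; g=L(th)-L(0)+.019*np.array([-np.sin(f),1-np.cos(f)])
  print(round(th,2),"toolrot y",round(-f,3),"tool x,z",(g*[1000,-1000]).round(1))
```

```text
[0.49434782 0.05863679 0.09149813] [ 0.14842111 -7.21515253  6.48362791] 0.1340610356514661
0.0 toolrot y -0.0 tool x,z [ 0. -0.]
0.04 toolrot y -0.024 tool x,z [ 1.3 -9.6]
0.08 toolrot y -0.048 tool x,z [  3.  -19.1]
0.12 toolrot y -0.072 tool x,z [  5.  -28.5]
0.16 toolrot y -0.096 tool x,z [  7.5 -37.8]
0.2 toolrot y -0.12 tool x,z [ 10.3 -47. ]
0.24 toolrot y -0.144 tool x,z [ 13.4 -56.1]
0.28 toolrot y -0.168 tool x,z [ 16.9 -65.1]
0.32 toolrot y -0.192 tool x,z [ 20.8 -73.9]
0.36 toolrot y -0.216 tool x,z [ 25.1 -82.5]
0.4 toolrot y -0.24 tool x,z [ 29.6 -90.9]
0.44 toolrot y -0.264 tool x,z [ 34.5 -99.2]
```

The latch is pulled about 12 mm, and the 7 N side force fits the spring. Now the lift, along the hinge arc.

>>> {"fn": "jog_arm", "kwargs": {"motion": [[0, -0.012, 0, 0.6, -14, -5, 4], [0, -0.024, 0, 1, -14, -10, 4], [0, -0.036, 0, 2, -14, -14, 4], [0, -0.048, 0, 3, -14, -19, 4]]}}

```text
t: 12.52
eef_pos: [0.496, 0.0636, 0.1089]
tool_rot: [0.007, 0.999, 0.046, -0.026]
contact_force: [7.9, -27.9, -5.8]
gripper_width: 0.133
grasp_force: 51.1
```

I mistakenly repeated the -14 mm side shift, so the latch is pressed against its stop at 28 N. I'll take that back out.

>>> {"fn": "jog_arm", "kwargs": {"motion": [[0, 0, 0, 0, 5, 0, 4], [0, 0, 0, 0, 10, 0, 4], [0, 0, 0, 0, 13, 0, 4], [0, 0, 0, 0, 13, 0, 4]]}}

```text
t: 13.02
eef_pos: [0.4966, 0.0591, 0.1092]
tool_rot: [0.002, 0.998, 0.049, -0.025]
contact_force: [3.3, -6.9, -5.5]
gripper_width: 0.129
grasp_force: 51.4
```

Run:
```python
from h import *
s=bot.read_camera("scene");print(bot.get_obs()["eef_pos"],bot.get_obs()["contact_force"])
cv2.imwrite("pics/c5.png",cv2.resize(s["pixels"][150:280,190:320],(560,560),interpolation=2)[...,::-1])
for k in("coupler","latch_grip"):
  for d in bot.tip_of(k,s)[:1]:print(k,d)
```

```text
[0.49660652 0.05927994 0.10918195] [ 4.00074983 -6.51570051 -6.21422657]
coupler {'xy': [274.8, 219.2], 'score': 0.87}
latch_grip {'xy': [278.3, 206.1], 'score': 0.5}
```

View pics/c5.png

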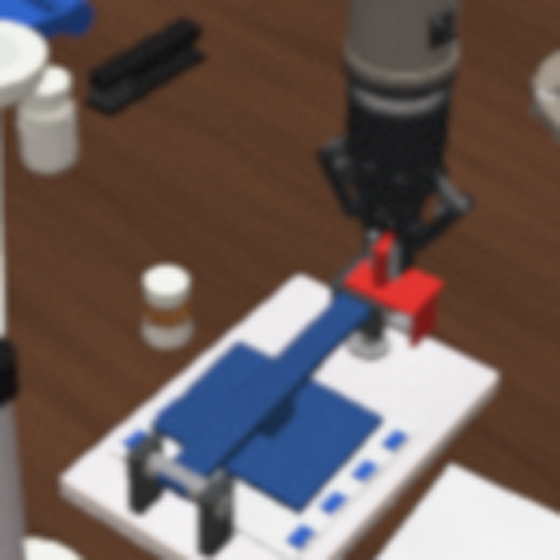

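The coupler is about 18 mm up, the stud is visible beneath it (crop 368,340) and the latch is still held. I'll continue along the arc.

>>> {"fn": "jog_arm", "kwargs": {"motion": [[0, -0.024, 0, 1.8, 0, -9.5, 4], [0, -0.048, 0, 3.6, 0, -19, 4], [0, -0.072, 0, 6, 0, -28, 4], [0, -0.096, 0, 8.6, 0, -37.5, 4], [0, -0.12, 0, 11.7, 0, -46.5, 4], [0, -0.144, 0, 15, 0, -55.6, 4], [0, -0.168, 0, 19, 0, -64.5, 4], [0, -0.192, 0, 23, 0, -73, 4], [0, -0.21, 0, 26.5, 0, -79.5, 4], [0, -0.21, 0, 26.5, 0, -79.5, 4]]}}

```text
t: 14.42
eef_pos: [0.5261, 0.0621, 0.187]
tool_rot: [0.008, 0.99, 0.049, -0.131]
contact_force: [0.5, -6.6, -4.5]
gripper_width: 0.134
grasp_force: 50.2
```

>>> {"fn": "jog_arm", "kwargs": {"motion": [[0, 0, 0, 0, 0, 0, 4], [0, 0, 0, 0, 0, 0, 4]]}}

```text
t: 14.68
eef_pos: [0.526, 0.0621, 0.1868]
tool_rot: [0.008, 0.99, 0.049, -0.13]
contact_force: [-0.4, -6.7, -3.8]
gripper_width: 0.133
grasp_force: 50.2
```

Run:
```python
from h import *
s=bot.read_camera("scene");t=bot.read_camera("top");o=bot.get_obs();print(o["eef_pos"],o["contact_force"],o["gripper_width"])
w=o["tool_rot"];r=R.from_quat([w[1],w[2],w[3],w[0]]);g=o["eef_pos"]-.019*r.apply([0,0,1]);print("grasp",g)
cv2.imwrite("pics/c6.png",np.hstack([cv2.resize(s["pixels"][110:290,150:330],(400,400)),cv2.resize(t["pixels"][80:280,160:360],(400,400))])[...,::-1])
for k,z in(("coupler",.152),("ball",.052),("latch_grip",.205),("lamp_grip",.268)):
  for p in (s,t):
    for d in bot.tip_of(k,p)[:1]:print(k,d,atz(p,d["xy"],z))
```

```text
[0.52600226 0.06205972 0.18677728] [-0.37520993 -6.7992295  -4.38149129] 0.12722398019950182
grasp [0.53088707 0.06260312 0.20513057]
coupler {'xy': [274.7, 199.4], 'score': 0.58} [0.4992795  0.03415126 0.152     ]
coupler {'xy': [238.3, 201.2], 'score': 0.55} [0.50872004 0.03885983 0.152     ]
ball {'xy': [275.9, 221.3], 'score': 0.66} [0.48853787 0.03804792 0.052     ]
ball {'xy': [237.0, 206.7], 'score': 0.56} [0.50565288 0.04748269 0.052     ]
latch_grip {'xy': [272.9, 193.3], 'score': 0.77} [0.5339947  0.05229219 0.205     ]
latch_grip {'xy': [232.0, 191.8], 'score': 0.61} [0.53141365 0.05880119 0.205     ]
lamp_grip {'xy': [187.0, 156.6], 'score': 0.81} [ 0.64673661 -0.22621705  0.268     ]
lamp_grip {'xy': [317.3, 158.5], 'score': 0.97} [ 0.63613025 -0.22450816  0.268     ]
```

View pics/c6.png

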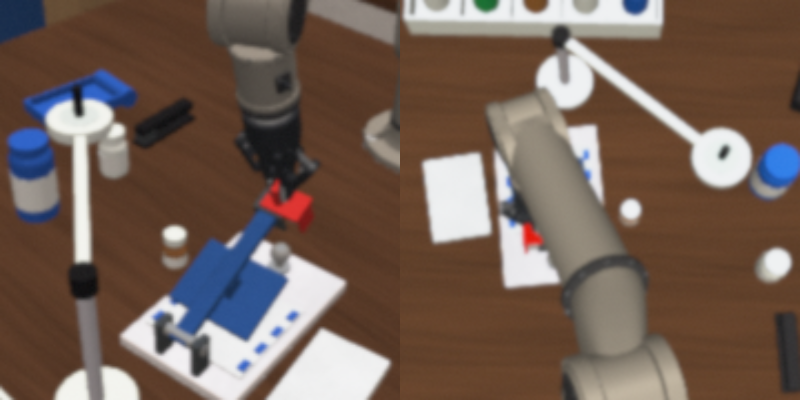

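The arm is up: the grip has risen 94.7 mm, so the coupler is about 99 mm up. The ball is exposed (crop 281,255), the lamp is aside and the other items look undisturbed. The hold is steady, so I'm handing in.

```bash
python3 -c "
from station import bot
print(bot.hand_in())"
```

```text
the job is handed in; nothing more can be done
None
```

The job is handed in: the lamp is swung about 0.23 m to the robot's right and the press arm is held up with the coupler about 99 mm above the ball; one mistaken repeat of the side shift briefly pressed the latch against its stop at 28 N during the lift, and I corrected it straight away.

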